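# Tip the copper block out of its case and set it on the balance

### The job

Put the copper block on the balance for weighing. It lies flush in its pocket in the wooden case, so first press it down at the end next to the yellow dot: its other end tips up and it stays tipped in the pocket; then grip the raised end, lift the block out and set it down flat in the middle of the balance pan and let go, without dropping it. Leave the brass and aluminium blocks lying in their pockets.

Things in the scene. Friction and masses are not known exactly. Their poses are not given: they have to be found in the camera images.
- copper_block: Copper (red-brown) block, 72 x 32 x 18 mm, 0.37 kg. Origin at its centre; x along the 72 mm length, at the start towards the yellow-dot end; y across the 32 mm width; z up. Pressed 28 mm from its middle towards the dot, 8 to 14 mm down (2 to 15 N), it tips and stays by itself at about 35 degrees, its -x end standing about 18 mm above the rim, to be gripped across the 32 mm width.
- brass_block: Brass (yellow) block, same size, 0.35 kg, flush in another pocket; must stay there. Origin at its centre; x along the 72 mm length, at the start towards the yellow-dot end; y across the 32 mm width; z up.
- aluminium_block: Aluminium (silver-grey) block, same size, 0.11 kg, flush in another pocket; must stay there. Origin at its centre; x along the 72 mm length, at the start towards the yellow-dot end; y across the 32 mm width; z up.
- case: Fixed dark wooden case, 112 x 194 mm, flat rim at z = 55 mm; origin under it. Three pockets (34 x 81 mm along x, 66 mm apart in y) hold the blocks flush, in any order. A yellow dot on the rim marks each pocket's +x end. A block lies on a ledge (z = 37 mm) to a ridge 1.5 mm past its middle; then the floor slopes down 35 degrees to the +x end wall, 8 mm beyond the block.
- pan (a point): Top centre of the balance's round flat steel pan: 140 mm across, top at z = 50 mm, fixed and rigid. The white balance (215 x 180 mm, housing 38 mm high) does not move; its x axis points away from its display, z is up.
Things that resemble listed ones, but are neither listed nor needed, are in the scene too. What is shaped like the copper_block but black is not meant.

How it is judged (in metres and radians):
On the way:
1. the copper block stands tipped up in its pocket (more than 20 degrees) (angle between copper_block's own z axis and vertical above 0.35 rad and distance of copper_block from where it was at the start of the episode below 0.02 m), for 0.2 s.
At the end, for the whole second after the job is handed in: The copper block lies flat (within 10 degrees) on the balance pan, its centre within 30 mm of the pan's centre, released and at rest; the brass and aluminium blocks still lie flat in their pockets (within 10 degrees and 15 mm of where they started) (horizontal distance between copper_block and pan below 0.03 m and z of copper_block in the frame of pan between 0.005 and 0.013 m and angle between the z axis of copper_block and the z axis of pan, either way round below 0.17 rad and linear speed of copper_block below 0.02 m/s and angle between each of brass_block, aluminium_block's own z axis and vertical below 0.17 rad and distance of each of brass_block, aluminium_block from where it was at the start of the episode below 0.015 m); the robot touches nothing.
It fails at once if the brass or aluminium block is tipped more than 17 degrees or moved by more than 20 mm (angle between any of brass_block, aluminium_block's own z axis and vertical above 0.3 rad or distance of any of brass_block, aluminium_block from where it was at the start of the episode above 0.02 m).
It fails at once if the copper block is dropped (falls free of the fingers faster than 0.7 m/s, a drop of about 25 mm) (linear speed of copper_block above 0.7 m/s and contact force between the fingers and copper_block below 0.1 N).
It also fails if it takes over 45 s, if anything falls off the work surface, if the arm or the gripper's body presses on something with over 40 N, if the wrist force passes 120 N, or if a joint passes its speed limit or range.

### The arm

A 6-joint arm with a two-finger parallel gripper is mounted at the origin on the work surface. World frame = base frame: x ahead of the robot, y to its left, z up, the work surface at z = 0. Lengths are in mm, angles in degrees, forces in N, time in s.
With the tool pointing down it reaches from about 300 to 850 mm from the base axis. Payload 5.4 kg.
Tool frame: the origin (TCP) lies midway between the tips of the shut fingers; the grasp point (between the pads) lies robot.grip_point_offset behind it (robot.grip_point_offset is the distance from the TCP to the grasp point, in mm); z points along the fingers, y is the line along which they close (so a half turn about z gives the same grasp; the last joint's range is limited). The gripper opens to 85 mm and grips with 20 to 120 N. Pads are 22 mm wide; open, the fingers measure 114 mm over their backs; the gripper's body (76 mm by 85 mm) begins 54 mm behind the grasp point. The pads swing forward as they close: fully open they stand 13 mm farther back than shut.
Start: joints at [57.577, 9.076, 91.501, -0, 79.423, -12.038], TCP at [200.305, 538.966, 231.299] pointing down, gripper open.
Joint ranges: [-166.64, 166.64], [-54.1, 131.32], [10.49, 154.53], [-73.88, 253.88], [9.74, 151.15], [-171.62, 171.62]. Speed limits (degrees/s): [147.25, 147.25, 180, 180, 180, 180].

### API

Orientations are given as a 3x3 rotation matrix whose columns are the frame's x, y, z axes.
In Python, from rig import robot, viewer gives the robot as it stands. The module is installed in compiled form; this text tells all that it offers.
- The arm moves only by the tool send_rows, never from a script. Its argument "motion" is a list of rows, each a list of 4 numbers: the shift along the tool's x, y, z in units of 40 mm (1.0 is 40 mm), then the turn about the tool's z in units of 6 degrees (1.0 is 6 degrees). In form: [[dx, dy, dz, spin], ...]. A call has 1 to 8 rows; each row is the pose to reach, as a shift and turn from the pose commanded when the call began, along the tool's axes at that moment; what a row does not reach only later rows make up. A row lasts 1/12 s, in which the tool goes at most 41.7 mm and 7.16 degrees, less where a joint would pass 70% of its speed; a pose out of reach is approached as far as the arm can. A call with a gripper value outside its range is refused whole. "claw" is the opening, from 0 (shut) to 1 (fully open), set as the call begins (left out, the last holds). The fingers move at their own pace and stop on an object; "squeeze" is the grip in N (left out, the last holds). Time passes only in rows, so rows that repeat a pose let the fingers close. It gives the time, the measured TCP pose, the force, the opening and the grip force at its end, in the units of the state.
- robot.sense(): the state, without advancing time (a new reading comes with each control period).
- viewer.snapshot(name): name is "scene" or "top"; returns (picture, depth): 384x512x3 uint8, red, green, blue; 384x512 float32, mm along the optical axis (not along the pixel's ray), 0 where there is no reading.
- viewer.camera_model(name): a dict with "mtx" (3x3 intrinsics, pixels), "view" (4x4, takes a point from world to camera coordinates). Camera axes: x right, y down, z forward; pixel columns grow to the right and rows downward; lengths in mm; the calibration is good to about 2 mm. A picture is of the moment at which its call begins. camera_model takes no time and is no camera call.
- robot.sign_off(): hands the job in; it is judged then, once.
The state is a dict: "clock": time; "qpos": joint angles; "dq": joint speeds; "joint_torque": joint torques, N m; "ee_pos": TCP position; "eef_rot": TCP orientation; "ft_force": force on the tool from outside, world axes, zero at the start; "ft_torque": the same for the moment, N m; "opening": finger opening in mm; "finger_force": force on a finger pad.
Only numpy, scipy, OpenCV 4.12 (cv2) and the standard library are available. Lean on these libraries where they do the work, as an engineer would, in place of code of your own. Each camera call takes 0.05 s, during which the arm holds its last target. There are 200 camera calls.

## Working session

There is one attempt and no reset: what is moved stays moved. The work goes in short steps, Python scripts to look and compute and a tool call to move; the robot and the scene stay as the last step left them, time stands still between calls to the robot, and variables do not carry over. Pictures are saved under pics/ and viewed, at most 10 in all, crops included, and the job is handed in when it is done.

Besides the shell and the picture viewer there is one more tool, called after "Emit:" by a JSON object that holds its "fn" and its "kwargs", one argument or row to a line. send_rows: Moves the arm, as the interface text tells. Its arguments: {"type":"object","properties":{"motion":{"type":"array","items":{"type":"array","items":{"type":"number"}}},"claw":{"type":"number"},"squeeze":{"type":"number"}},"required":["motion"]}

```bash
mkdir -p pics
cat > h.py <<'E'
import numpy as np, cv2
from rig import robot, viewer
def snap(n, save=None):
    p,d=viewer.snapshot(n)
    if save: cv2.imwrite('pics/'+save, cv2.cvtColor(p,cv2.COLOR_RGB2BGR))
    return p,d
def world(n,u,v,depth):
    c=viewer.camera_model(n); K=np.array(c['mtx']); V=np.linalg.inv(np.array(c['view']))
    u,v,depth=map(np.asarray,(u,v,depth))
    r=np.stack([(u-K[0,2])/K[0,0]*depth,(v-K[1,2])/K[1,1]*depth,depth],-1)
    return r@V[:3,:3].T+V[:3,3]
def cloud(n,d):
    v,u=np.mgrid[:d.shape[0],:d.shape[1]]
    return world(n,u,v,d)
E
python3 - <<'E'
from h import *
s=robot.sense(); print({k:np.round(s[k],3).tolist() for k in s}); print(robot.grip_point_offset)
ims=[]
for n in('scene','top'):
    p,d=snap(n,n+'0.png'); np.savez(n+'0.npz',p=p,d=d); c=viewer.camera_model(n); print(n,np.round(c['mtx'],1).tolist(),np.round(c['view'],3).tolist())
E
```

```text
{'clock': 0.0, 'qpos': [57.576, 9.114, 91.573, 0.001, 79.422, -12.037], 'dq': [0.064, 0.022, -0.031, -0.015, 0.036, -0.079], 'joint_torque': [-0.0, -39.602, -33.142, -0.0, 0.009, -0.0], 'ee_pos': [199.982, 538.458, 230.294], 'eef_rot': [[-0.937, 0.348, -0.001], [0.348, 0.937, -0.002], [0.0, -0.002, -1.0]], 'ft_force': [-0.108, -0.335, -0.369], 'ft_torque': [-0.049, -0.03, -0.009], 'finger_force': 0.0, 'opening': 85.11}
18.700000000000003
scene [[381.3, 0.0, 261.7], [0.0, 381.3, 191.9], [0.0, 0.0, 1.0]] [[0.732, 0.682, 0.002, -356.834], [0.56, -0.598, -0.573, -238.225], [-0.389, 0.421, -0.819, 947.025], [0.0, 0.0, 0.0, 1.0]]
top [[448.8, 0.0, 248.9], [0.0, 448.8, 193.3], [0.0, 0.0, 1.0]] [[-0.0, -1.0, 0.014, -25.65], [-0.981, -0.002, -0.195, 481.082], [0.195, -0.014, -0.981, 764.169], [0.0, 0.0, 0.0, 1.0]]
```

View pics/scene0.png

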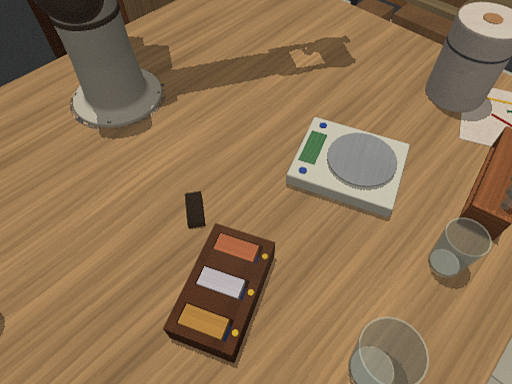

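View pics/top0.png

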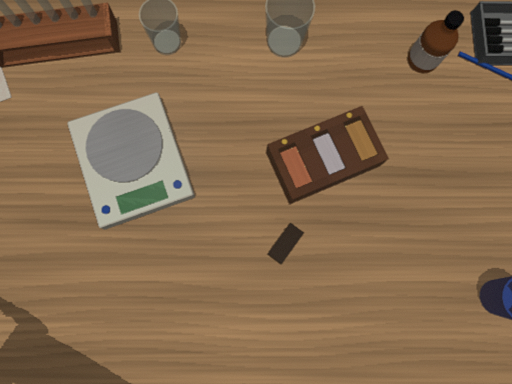

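The top view shows the case with the copper block at (295,167), aluminium at (328,154) and brass at (361,140). Yellow dots are at (284,142), (317,128) and (349,115), and the pan is at (124,146). In the scene view, copper is at (237,247) and the pan at (362,160).
Possible mix-ups for copper: the black block at top (286,243), brass at (361,140), and the reddish wooden rack at (60,35). I choose the red-brown block at (295,167).

```bash
cat > m.py <<'E'
from h import *
import sys
def blob(p,kind,near):
    h=cv2.cvtColor(p,cv2.COLOR_RGB2HSV).astype(int); H,S,V=h[...,0],h[...,1],h[...,2]
    if kind=='cu': m=((H<=10)|(H>=174))&(S>120)&(V>120)
    if kind=='br': m=(H>=13)&(H<24)&(S>160)&(V>120)
    if kind=='al': m=(S<60)&(V>150)
    if kind=='dot': m=(H>=22)&(H<34)&(S>150)&(V>150)
    if kind=='pan': m=(S<40)&(V>90)&(V<190)
    n,l,st,ce=cv2.connectedComponentsWithStats(m.astype(np.uint8))
    i=min((i for i in range(1,n) if st[i,4]>=(4 if kind=='dot' else 60)),key=lambda i:np.hypot(*(ce[i]-near)))
    return l==i,ce[i],st[i]
if __name__=='__main__':
    spec={'cu':((237,247),(295,167)),'al':((220,282),(328,154)),'br':((204,322),(361,140)),'pan':((362,160),(124,146))}
    for k,(a,b) in spec.items():
        px={}
        for n,q in(('scene',a),('top',b)):
            z=np.load(n+'0.npz'); m,c,st=blob(z['p'],k,q); px[n]=c
            P=cloud(n,z['d'])[m]; P=P[np.abs(P[:,2]-np.median(P[:,2]))<6]
            r=cv2.minAreaRect(P[:,:2].astype(np.float32))
            print(k,n,c.round(1),st.tolist(),'med',np.median(P,0).round(1),'rect',np.round(r[0],1),np.round(r[1],1),round(r[2],1))
        M=[]
        for n in px:
            c=viewer.camera_model(n); M.append(np.array(c['mtx'])@np.array(c['view'])[:3])
        X=cv2.triangulatePoints(M[0],M[1],px['scene'],px['top'])[:,0]; print('  tri',(X[:3]/X[3]).round(1))
    z=np.load('top0.npz'); 
    for q in((284,142),(317,128),(349,115)):
        m,c,st=blob(z['p'],'dot',q); print('dot',c.round(1),st[4],world('top',c[0],c[1],z['d'][int(c[1]+.5),int(c[0]+.5)]).round(1))
    cv2.imwrite('pics/crop.png',cv2.cvtColor(cv2.resize(z['p'][95:215,250:400],None,fx=5,fy=5,interpolation=2),cv2.COLOR_RGB2BGR))
E
python3 m.py
```

```text
cu scene [235.6 246.9] [213, 233, 45, 29, 609] med [ 530.8 -111.2   56.1] rect [ 530.3 -110.8] [71.6 33.1] 22.6
cu top [295.6 167. ] [280, 147, 32, 41, 645] med [ 528.3 -109.8   55. ] rect [ 528.9 -110. ] [71.  32.9] 23.1
  tri [ 529.2 -110.1   52. ]
al scene [220.3 281.5] [197, 266, 47, 32, 822] med [ 556.9 -171.7   56.2] rect [ 556.1 -171.5] [71.1 31.9] 23.5
al top [328.5 153.3] [314, 134, 30, 40, 590] med [ 554.9 -170.6   55.1] rect [ 554.9 -170.4] [70.3 29.8] 23.2
  tri [ 555.4 -171.    52.5]
br scene [202.9 321.1] [178, 304, 51, 36, 828] med [ 582.8 -232.8   56. ] rect [ 582.2 -232.3] [71.3 31.6] 23.1Traceback (most recent call last):
  File "m.py", line 18, in <module>
    z=np.load(n+'0.npz'); m,c,st=blob(z['p'],k,q); px[n]=c
                                 ~~~~^^^^^^^^^^^^
  File "m.py", line 11, in blob
    i=min((i for i in range(1,n) if st[i,4]>=(4 if kind=='dot' else 60)),key=lambda i:np.hypot(*(ce[i]-near)))
ValueError: min() iterable argument is empty
```

```bash
sed -i "s/'br':((204,322),(361,140)),//" m.py; python3 m.py | tail -9
```

```text
al scene [220.3 281.5] [197, 266, 47, 32, 822] med [ 556.9 -171.7   56.2] rect [ 556.1 -171.5] [71.1 31.9] 23.5
al top [328.5 153.3] [314, 134, 30, 40, 590] med [ 554.9 -170.6   55.1] rect [ 554.9 -170.4] [70.3 29.8] 23.2
  tri [ 555.4 -171.    52.5]
pan scene [361.5 161. ] [326, 132, 72, 59, 3247] med [574.9 201.   51. ] rect [572.2 204.1] [138.9 139. ] 55.6
pan top [128.1 155.8] [68, 93, 126, 135, 9763] med [520.3 184.3  37.9] rect [549.9 197.4] [214.3 178.6] 20.2
  tri [563.5 208.4  24.2]
dot [283.9 141.6] 14 [576.7 -89.3  54.4]
dot [316.8 128.5] 8 [ 601.3 -150.1   56.9]
dot [348.8 115.1] 8 [ 627.7 -210.5   56.8]
```

View pics/crop.png

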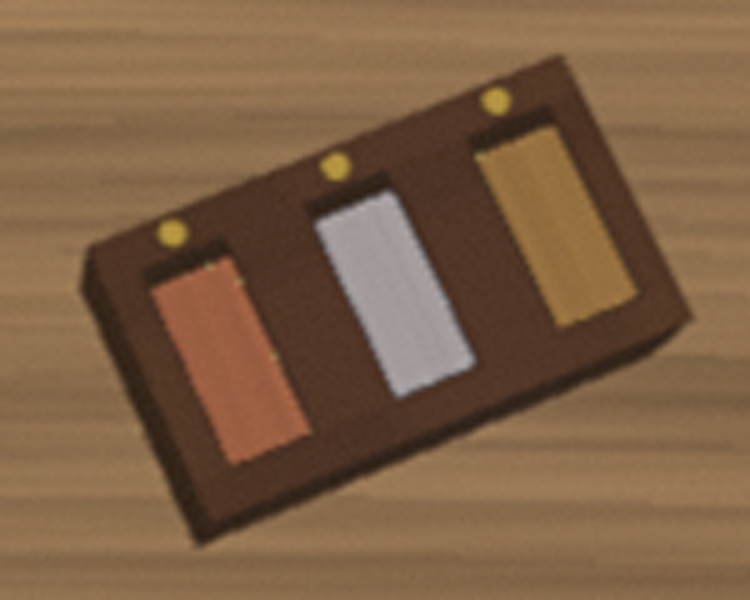

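The crop confirms it: the red-brown block at crop (230,360), with its dot at (173,233), is copper. The triangulated height (52) and the depth height (55) agree well enough.

```bash
cat > go.py <<'E'
from h import *
def go(x,y,z,yaw=None):   # yaw: world angle of tool y axis, deg
    s=robot.sense(); R=np.array(s['eef_rot']); p=np.array(s['ee_pos'])
    d=R.T@(np.array([x,y,z])-p); yn=np.degrees(np.arctan2(R[1,1],R[0,1]))
    dy=0 if yaw is None else (yaw-yn+180)%360-180
    print('t',round(float(s['clock']),2),'at',p.round(1),'yaw',round(yn,1),'F',np.round(s['ft_force'],1),'open',round(float(s['opening']),1),'ff',round(float(s['finger_force']),1),'q6',round(float(s['qpos'][5]),1))
    print('ROW',np.append(d/40,-dy/6).round(3).tolist())
E
python3 - <<'E'
from go import *
for n in('scene','top'):
    P=cloud(n,np.load(n+'0.npz')['d']); m=(abs(P[...,2]-51)<3)&(np.hypot(P[...,0]-571,P[...,1]-204)<95)
    Q=P[m]; r=cv2.minEnclosingCircle(Q[:,:2].astype(np.float32)); print(n,len(Q),np.median(Q[:,2]),r,cv2.minAreaRect(Q[:,:2].astype(np.float32)))
go(554.9,-99.1,120,113.3)
E
```

```text
scene 2919 51.010018730215165 ((572.4706420898438, 204.82305908203125), 70.61823272705078) ((572.2462768554688, 204.0926055908203), (138.85826110839844, 138.96421813964844), 55.565547943115234)
top 3985 50.084455396164 ((571.6569213867188, 205.59014892578125), 70.29000854492188) ((571.1463623046875, 205.63052368164062), (138.43576049804688, 138.4112091064453), 79.19633483886719)
t 0.1 at [200.  538.5 230.4] yaw 69.6 F [ 0.3  0.1 -0.8] open 85.4 ff 0.0 q6 -12.0
ROW [-13.87, -11.846, 2.775, -7.281]
```

Emit:
{"fn": "send_rows", "kwargs": {
  "motion": [
    [-13.87, -11.85, 1, -7.28],
    [-13.87, -11.85, 1, -7.28],
    [-13.87, -11.85, 1, -7.28],
    [-13.87, -11.85, 1, -7.28],
    [-13.87, -11.85, 1, -7.28],
    [-13.87, -11.85, 1, -7.28],
    [-13.87, -11.85, 1, -7.28],
    [-13.87, -11.85, 1, -7.28]
  ],
  "claw": 0,
  "squeeze": 40
}}

```text
clock: 0.77
ee_pos: [350.0, 270.3, 214.4]
eef_rot: [[-0.917, -0.4, -0.0], [-0.4, 0.917, -0.0], [0.0, 0.0, -1.0]]
ft_force: [1.6, 0.5, 1.5]
opening: -0.0
finger_force: 0.0
```

```bash
python3 -c "
from go import *
go(554.9,-99.1,120,113.3)"
```

```text
t 0.77 at [350.  270.3 214.4] yaw 113.6 F [1.6 0.5 1.5] open -0.0 ff 0.0 q6 -91.6
ROW [-1.001, -10.513, 2.359, 0.046]
```

Emit:
{"fn": "send_rows", "kwargs": {
  "motion": [
    [-1, -10.5, 1, 0],
    [-1, -10.5, 1, 0],
    [-1, -10.5, 1, 0],
    [-1, -10.5, 1, 0],
    [-1, -10.5, 1, 0],
    [-1, -10.5, 1, 0],
    [-1, -10.5, 1, 0],
    [-1, -10.5, 1, 0]
  ]
}}

```text
clock: 1.43
ee_pos: [509.8, -21.1, 182.7]
eef_rot: [[-0.919, -0.395, -0.0], [-0.395, 0.919, 0.0], [0.0, 0.0, -1.0]]
ft_force: [0.6, 0.7, 0.5]
opening: 0.0
finger_force: 0.0
```

```bash
python3 -c "
from go import *
go(554.9,-99.1,80,113.3)"
```

```text
t 1.43 at [509.8 -21.1 182.7] yaw 113.3 F [0.6 0.7 0.5] open 0.0 ff 0.0 q6 -129.2
ROW [-0.268, -2.238, 2.567, -0.006]
```

Emit:
{"fn": "send_rows", "kwargs": {
  "motion": [
    [-0.27, -2.24, 2.5, 0],
    [-0.27, -2.24, 2.5, 0],
    [-0.27, -2.24, 2.5, 0],
    [-0.27, -2.24, 2.5, 0],
    [-0.27, -2.24, 2.5, 0],
    [-0.27, -2.24, 2.5, 0]
  ]
}}

```text
clock: 1.93
ee_pos: [554.4, -96.6, 83.3]
eef_rot: [[-0.919, -0.395, -0.001], [-0.395, 0.919, 0.001], [0.001, 0.001, -1.0]]
ft_force: [0.2, -0.2, 0.2]
opening: 0.1
finger_force: 0.0
```

```bash
python3 -c "
from go import *
go(554.9,-99.1,57,113.3)
p,d=snap('scene'); q,e=snap('top')
f=lambda a,s:cv2.cvtColor(cv2.resize(a[s],(400,400),interpolation=2),cv2.COLOR_RGB2BGR)
cv2.imwrite('pics/pre.png',np.hstack([f(p,np.s_[190:340,150:300]),f(q,np.s_[80:220,255:395])]))"
```

```text
t 1.93 at [554.4 -96.6  83.3] yaw 113.3 F [ 0.2 -0.2  0.2] open 0.1 ff 0.0 q6 -135.5
ROW [0.014, -0.063, 0.657, -0.005]
```

View pics/pre.png

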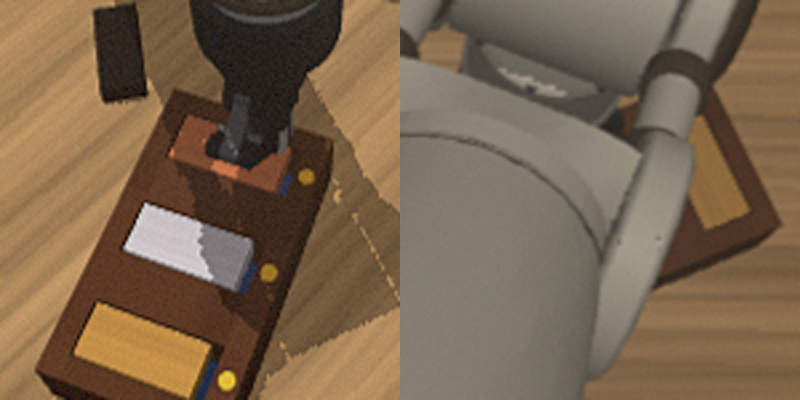

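The scene half shows the shut fingers at (235,150) hovering over the copper block, towards its dot at (307,177). The top view is blocked by the arm. Now I'll lower to just above the block and settle.

Emit:
{"fn": "send_rows", "kwargs": {
  "motion": [
    [0, 0, 0.3, 0],
    [0, 0, 0.55, 0],
    [0, 0, 0.55, 0],
    [0, 0, 0.55, 0]
  ]
}}

```text
clock: 2.37
ee_pos: [553.9, -96.3, 60.4]
eef_rot: [[-0.918, -0.396, -0.002], [-0.396, 0.918, 0.001], [0.001, 0.002, -1.0]]
ft_force: [-0.4, 0.5, 0.5]
opening: -0.1
finger_force: 0.0
```

```bash
python3 -c "
from go import *
go(554.9,-99.1,47,113.3)"
```

```text
t 2.37 at [553.9 -96.3  60.4] yaw 113.3 F [-0.4  0.5  0.5] open -0.1 ff 0.0 q6 -135.5
ROW [0.003, -0.075, 0.334, 0.005]
```

Emit:
{"fn": "send_rows", "kwargs": {
  "motion": [
    [0, -0.075, 0, 0],
    [0, -0.075, 0, 0],
    [0, -0.075, 0.08, 0],
    [0, -0.075, 0.14, 0],
    [0, -0.075, 0.2, 0],
    [0, -0.075, 0.24, 0],
    [0, -0.075, 0.24, 0]
  ]
}}

```text
clock: 2.95
ee_pos: [555.6, -99.7, 51.1]
eef_rot: [[-0.918, -0.395, -0.001], [-0.395, 0.918, 0.0], [0.001, 0.001, -1.0]]
ft_force: [-1.1, 0.4, -0.7]
opening: -0.0
finger_force: 0.0
```

```bash
python3 -c "
from go import *
go(554.9,-99.1,46,113.3)"
```

```text
t 2.95 at [555.6 -99.7  51.1] yaw 113.3 F [-1.1  0.4 -0.7] open -0.0 ff 0.0 q6 -135.7
ROW [0.009, 0.02, 0.127, -0.001]
```

Emit:
{"fn": "send_rows", "kwargs": {
  "motion": [
    [0, 0, 0.06, 0],
    [0, 0, 0.12, 0],
    [0, 0, 0.16, 0],
    [0, 0, 0.16, 0]
  ]
}}

```text
clock: 3.28
ee_pos: [556.3, -99.8, 45.4]
eef_rot: [[-0.919, -0.395, 0.0], [-0.395, 0.919, 0.0], [-0.0, -0.0, -1.0]]
ft_force: [0.5, 1.2, 0.1]
opening: 0.2
finger_force: 0.3
```

```bash
python3 -c "
from go import *
go(554.9,-99.1,43,113.3)
p,d=snap('scene')
cv2.imwrite('pics/press.png',cv2.cvtColor(cv2.resize(p[190:310,170:320],(750,600),interpolation=2),cv2.COLOR_RGB2BGR))"
```

```text
t 3.28 at [556.3 -99.8  45.4] yaw 113.3 F [0.5 1.2 0.1] open 0.2 ff 0.3 q6 -135.7
ROW [0.024, 0.031, 0.06, -0.002]
```

View pics/press.png

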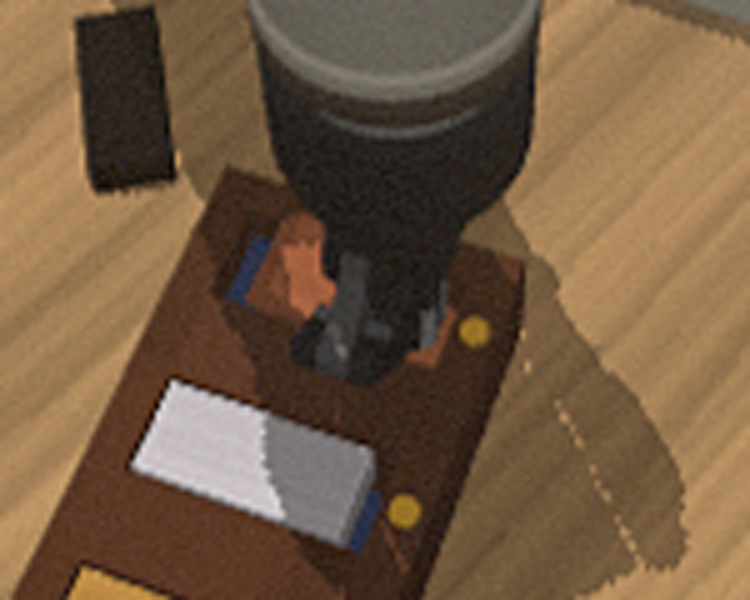

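The copper block has tipped: its raised end is at crop (300,250), with the blue pocket floor visible at (250,265). I'll go up and look.

Emit:
{"fn": "send_rows", "kwargs": {
  "motion": [
    [0, 0, -0.5, 0],
    [0, 0, -1.3, 0],
    [0, 0, -2.2, 0],
    [0, 0, -3, 0],
    [0, 0, -3, 0],
    [0, 0, -3, 0]
  ],
  "claw": 0.65
}}

```text
clock: 3.83
ee_pos: [557.5, -100.5, 167.9]
eef_rot: [[-0.918, -0.395, 0.005], [-0.395, 0.918, -0.002], [-0.004, -0.004, -1.0]]
ft_force: [0.3, 0.9, -0.6]
opening: 55.6
finger_force: 0.0
```

```bash
cat >> m.py <<'E'
def block(n='scene',q=(237,247),f=None):
    p,d=snap(n,f); m,c,st=blob(p,'cu',q); P=cloud(n,d)[m]; C=np.array([529.2,-110.2,0]); a=np.radians(23.3)
    L=(P-C)@np.array([[np.cos(a),-np.sin(a),0],[np.sin(a),np.cos(a),0],[0,0,1]])
    return p,L
E
python3 - <<'E'
from m import *; from go import go
p,L=block()
print(len(L),'min',np.percentile(L,3,0).round(1),'max',np.percentile(L,97,0).round(1))
for x0 in range(-36,45,6):
    k=(L[:,0]>=x0)&(L[:,0]<x0+6)
    if k.any(): print(x0+3,k.sum(),'y',np.percentile(L[k,1],[3,97]).round(1),'z',np.percentile(L[k,2],[5,50,95]).round(1))
go(513.6,-116.9,90,113.3)
E
```

```text
489 min [-13.  -15.9  35.1] max [37.7 13.4 70.6]
-21 1 y [1.8 1.8] z [65.2 65.2 65.2]
-15 22 y [-14.    8.6] z [69.  70.6 71.6]
-9 54 y [-15.   12.1] z [65.2 67.3 70.6]
-3 62 y [-15.7  14. ] z [60.8 63.1 66.1]
3 60 y [-16.   13.5] z [57.1 59.5 61.8]
9 60 y [-15.9  13.9] z [51.6 54.7 58.3]
15 56 y [-18.3  13.3] z [48.2 50.7 55. ]
21 55 y [-18.1  12.6] z [44.1 46.8 51.1]
27 50 y [-14.9  13. ] z [39.5 42.6 46.1]
33 44 y [-7.6 13.4] z [35.5 38.2 40.7]
39 24 y [-7.4 12. ] z [32.9 34.8 37. ]
t 3.88 at [ 556.1 -100.   165.6] yaw 113.3 F [-0.7  0.2 -0.6] open 55.5 ff 0.0 q6 -135.7
ROW [1.145, 0.033, 1.889, -0.001]
```

Emit:
{"fn": "send_rows", "kwargs": {
  "motion": [
    [0.6, 0.03, 0.7, 0],
    [1.14, 0.03, 1.4, 0],
    [1.14, 0.03, 1.9, 0],
    [1.14, 0.03, 1.9, 0],
    [1.14, 0.03, 1.9, 0]
  ]
}}

```text
clock: 4.3
ee_pos: [511.9, -116.0, 87.2]
eef_rot: [[-0.919, -0.395, -0.005], [-0.395, 0.919, 0.002], [0.003, 0.004, -1.0]]
ft_force: [-0.4, 0.2, 0.7]
opening: 55.5
finger_force: 0.0
```

```bash
python3 -c "
from go import *
go(513.6,-116.9,58,113.3)"
```

```text
t 4.3 at [ 511.9 -116.    87.2] yaw 113.3 F [-0.4  0.2  0.7] open 55.5 ff 0.0 q6 -139.3
ROW [-0.033, -0.042, 0.729, -0.004]
```

Emit:
{"fn": "send_rows", "kwargs": {
  "motion": [
    [-0.03, -0.03, 0.4, 0],
    [-0.03, -0.03, 0.7, 0],
    [-0.03, -0.03, 0.7, 0],
    [-0.03, -0.03, 0.7, 0],
    [-0.03, -0.03, 0.7, 0]
  ]
}}

```text
clock: 4.72
ee_pos: [515.9, -117.5, 62.1]
eef_rot: [[-0.918, -0.396, 0.001], [-0.396, 0.918, -0.0], [-0.001, -0.001, -1.0]]
ft_force: [-0.2, -0.5, 0.1]
opening: 55.5
finger_force: 0.0
```

```bash
python3 -c "
from go import *
go(513.6,-116.9,57.5,113.3)"
```

```text
t 4.72 at [ 515.9 -117.5   62.1] yaw 113.3 F [-0.2 -0.5  0.1] open 55.5 ff 0.0 q6 -139.2
ROW [0.047, 0.037, 0.115, 0.002]
```

Emit:
{"fn": "send_rows", "kwargs": {
  "motion": [
    [0.05, 0.03, 0.1, 0],
    [0.05, 0.03, 0.1, 0],
    [0.05, 0.03, 0.1, 0]
  ]
}}

```text
clock: 4.97
ee_pos: [512.8, -117.0, 57.4]
eef_rot: [[-0.918, -0.395, 0.0], [-0.395, 0.918, -0.0], [-0.0, -0.0, -1.0]]
ft_force: [0.2, 0.7, -0.4]
opening: 55.7
finger_force: 0.0
```

Emit:
{"fn": "send_rows", "kwargs": {
  "motion": [
    [0, 0, 0, 0],
    [0, 0, 0, 0],
    [0, 0, 0, 0],
    [0, 0, 0, 0],
    [0, 0, 0, 0],
    [0, 0, 0, 0]
  ],
  "claw": 0,
  "squeeze": 110
}}

```text
clock: 5.47
ee_pos: [513.2, -117.3, 58.1]
eef_rot: [[-0.918, -0.396, 0.0], [-0.396, 0.918, -0.0], [-0.0, -0.001, -1.0]]
ft_force: [-2.2, 0.8, 6.4]
opening: 28.1
finger_force: 108.3
```

Emit:
{"fn": "send_rows", "kwargs": {
  "motion": [
    [0, 0, -0.15, 0],
    [0, 0, -0.35, 0],
    [0, 0, -0.6, 0],
    [0, 0, -0.9, 0],
    [0, 0, -1.2, 0],
    [0, 0, -1.5, 0],
    [0, 0, -1.5, 0]
  ]
}}

```text
clock: 6.05
ee_pos: [514.9, -117.9, 120.9]
eef_rot: [[-0.918, -0.396, 0.005], [-0.396, 0.918, -0.002], [-0.004, -0.004, -1.0]]
ft_force: [0.8, -0.5, -2.5]
opening: 27.8
finger_force: 109.3
```

```bash
cat > look.py <<'E'
from m import *; from go import go
import sys
p,d=snap('scene')
h=cv2.cvtColor(p,cv2.COLOR_RGB2HSV).astype(int); W=cloud('scene',d)
m=((h[...,0]<=10)|(h[...,0]>=174))&(h[...,1]>120)&(h[...,2]>70)
s=robot.sense(); T=np.array(s['ee_pos']); R=np.array(s['eef_rot'])
L=(W-T)@R; m&=(np.abs(L)<90).all(-1)     # tool frame points of copper
L=L[m]; print(len(L)); b=L[:,0]
for x0 in range(-70,40,8):
    k=(b>=x0)&(b<x0+8)
    if k.sum()>3: print(x0+4,k.sum(),'y',np.percentile(L[k,1],[3,97]).round(1),'worldz',(T[2]-np.percentile(L[k,2],[3,50,97])).round(1))
v,u=np.where(m); c=(int(u.mean()),int(v.mean()))
if len(sys.argv)>1: cv2.imwrite('pics/'+sys.argv[1],cv2.cvtColor(cv2.resize(p[max(c[1]-60,0):c[1]+60,max(c[0]-75,0):c[0]+75],(750,600),interpolation=2),cv2.COLOR_RGB2BGR))
E
python3 look.py lift.png; python3 -c "
from go import *
go(571.5,205,170,113.3)"
```

```text
735
-66 24 y [-89.   26.4] worldz [57.3 55.9 53.8]
-58 71 y [-87.8  13.4] worldz [97.9 94.6 54.8]
-50 77 y [-87.2  13.1] worldz [103.6  99.7  55.9]
-42 77 y [-17.2  12. ] worldz [109.6 105.6  88.9]
-34 87 y [-20.8  12.2] worldz [115.7 111.9  76.5]
-26 77 y [-16.7  12.4] worldz [121.  117.5 101.5]
-18 83 y [-17.   12.4] worldz [127.1 123.2 106.7]
-10 63 y [-17.6  13. ] worldz [132.4 129.1 103. ]
-2 12 y [-0.2 12.6] worldz [133.9 132.3 130.1]
6 8 y [-89.8 -52.1] worldz [57.3 56.3 54.2]
14 17 y [-89.4 -19.7] worldz [57.1 56.1 54.5]
22 40 y [-89.5   3.2] worldz [57.7 56.2 54.2]
30 62 y [-87.6   6.5] worldz [57.2 55.7 54.2]
t 6.1 at [ 514.2 -117.6  119.5] yaw 113.3 F [ 0.1  0.  -3.9] open 27.7 ff 109.3 q6 -139.3
ROW [-4.509, 6.838, -1.272, -0.0]
```

View pics/lift.png

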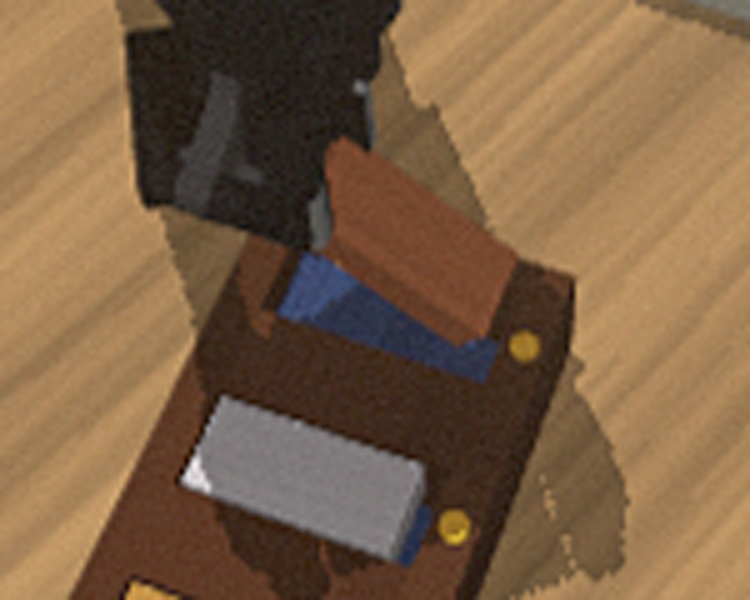

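The lift picture shows the copper block held at the raised end at the same 35° tilt, clear of the pocket (crop (420,240)). The aluminium block is undisturbed at (300,470). Next is the carry to the pan.

```bash
python3 -c "
from go import *
go(561.6,200.7,140,113.3)"
```

```text
t 6.1 at [ 514.2 -117.6  119.5] yaw 113.3 F [ 0.1  0.  -3.9] open 27.7 ff 109.3 q6 -139.3
ROW [-4.237, 6.839, -0.522, -0.0]
```

Emit:
{"fn": "send_rows", "kwargs": {
  "motion": [
    [-0.1, 0.15, -0.2, 0],
    [-0.4, 0.6, -0.4, 0],
    [-0.8, 1.2, -0.52, 0],
    [-1.2, 1.9, -0.52, 0],
    [-1.6, 2.6, -0.52, 0],
    [-2.1, 3.3, -0.52, 0],
    [-2.5, 4.0, -0.52, 0],
    [-2.9, 4.7, -0.52, 0]
  ]
}}

```text
clock: 6.77
ee_pos: [544.4, 103.7, 137.7]
eef_rot: [[-0.918, -0.396, -0.002], [-0.396, 0.918, 0.0], [0.001, 0.001, -1.0]]
ft_force: [0.2, -1.4, -3.2]
opening: 27.9
finger_force: 109.3
```

Emit:
{"fn": "send_rows", "kwargs": {
  "motion": [
    [-0.4, 0.6, 0, 0],
    [-0.75, 1.2, 0, 0],
    [-1.0, 1.65, 0, 0],
    [-1.2, 2.0, 0, 0],
    [-1.3, 2.14, 0, 0],
    [-1.3, 2.14, 0, 0],
    [-1.3, 2.14, 0, 0]
  ]
}}

```text
clock: 7.35
ee_pos: [558.6, 200.4, 137.7]
eef_rot: [[-0.918, -0.396, -0.001], [-0.396, 0.918, -0.001], [0.001, -0.0, -1.0]]
ft_force: [0.3, -0.4, -3.7]
opening: 27.9
finger_force: 109.4
```

```bash
python3 look.py; python3 -c "
from go import *
go(561.6,200.7,95,113.3)"
```

```text
368
-58 40 y [-16.2  12.2] worldz [113.9 110.4 105.2]
-50 56 y [-17.1  12.2] worldz [119.4 115.2  99.8]
-42 68 y [-17.1  10.9] worldz [125.3 120.3 103.4]
-34 60 y [-16.4  10.8] worldz [131.2 126.2 111.6]
-26 64 y [-16.1  12.5] worldz [137.7 132.2 113.4]
-18 58 y [-16.3  10.6] worldz [142.5 138.1 121.1]
-10 18 y [-16.3  -3. ] worldz [143.8 134.1 125.1]
-2 4 y [-16.6 -14.8] worldz [134.7 133.3 131.5]
t 7.4 at [558.7 199.9 137.7] yaw 113.3 F [-0.2 -0.1 -3.1] open 28.1 ff 109.4 q6 -105.2
ROW [-0.076, -0.009, 1.069, -0.005]
```

Emit:
{"fn": "send_rows", "kwargs": {
  "motion": [
    [-0.08, 0, 0.15, 0],
    [-0.08, 0, 0.4, 0],
    [-0.08, 0, 0.65, 0],
    [-0.08, 0, 0.85, 0],
    [-0.08, 0, 1.0, 0],
    [-0.08, 0, 1.0, 0],
    [-0.08, 0, 1.0, 0]
  ]
}}

```text
clock: 7.98
ee_pos: [561.5, 201.8, 97.3]
eef_rot: [[-0.918, -0.395, -0.001], [-0.395, 0.919, -0.0], [0.001, 0.0, -1.0]]
ft_force: [-0.2, -0.6, -2.9]
opening: 27.7
finger_force: 109.4
```

Emit:
{"fn": "send_rows", "kwargs": {
  "motion": [
    [0, 0, 0.04, 0],
    [0, 0, 0.08, 0],
    [0, 0, 0.11, 0],
    [0, 0, 0.11, 0]
  ]
}}

```text
clock: 8.32
ee_pos: [562.2, 201.9, 94.0]
eef_rot: [[-0.918, -0.396, 0.001], [-0.396, 0.918, -0.0], [-0.001, -0.0, -1.0]]
ft_force: [-0.5, -0.1, -1.3]
opening: 27.6
finger_force: 109.4
```

Emit:
{"fn": "send_rows", "kwargs": {
  "motion": [
    [0, 0, 0.03, 0],
    [0, 0, 0.06, 0],
    [0, 0, 0.08, 0],
    [0, 0, 0.08, 0]
  ]
}}

```text
clock: 8.65
ee_pos: [562.3, 201.9, 91.5]
eef_rot: [[-0.918, -0.396, 0.001], [-0.396, 0.918, -0.0], [-0.001, -0.0, -1.0]]
ft_force: [-4.3, -1.9, 4.5]
opening: 27.6
finger_force: 110.1
```

Contact with the pan came at z ≈ 92, as predicted. I'll ease the grip and lower along the arc so that the block pivots flat.

Emit:
{"fn": "send_rows", "kwargs": {
  "motion": [
    [0, 0, 0, 0],
    [0.04, 0.0, 0.04, 0],
    [0.09, 0, 0.09, 0],
    [0.135, 0, 0.145, 0],
    [0.17, 0, 0.2, 0],
    [0.21, 0, 0.25, 0],
    [0.255, 0, 0.31, 0],
    [0.255, 0, 0.31, 0]
  ],
  "squeeze": 35
}}

```text
clock: 9.32
ee_pos: [554.8, 198.6, 80.7]
eef_rot: [[-0.918, -0.396, 0.006], [-0.396, 0.918, 0.002], [-0.006, -0.001, -1.0]]
ft_force: [-2.5, 1.0, 10.9]
opening: 27.8
finger_force: 108.7
```

```bash
python3 look.py
```

```text
375
-66 30 y [-17.2  10.9] worldz [70.7 67.7 55.5]
-58 56 y [-16.8  11.7] worldz [73.2 70.3 54.4]
-50 49 y [-17.1  12. ] worldz [76.5 73.7 58.2]
-42 54 y [-17.5  11.8] worldz [79.3 76.8 60.9]
-34 61 y [-16.7  11.3] worldz [82.7 79.8 65.7]
-26 54 y [-16.9  10.6] worldz [85.1 83.  68.5]
-18 56 y [-17.1  10.6] worldz [88.8 85.8 71.6]
-10 14 y [-17.   -7.8] worldz [89.7 79.1 72. ]
```

Emit:
{"fn": "send_rows", "kwargs": {
  "motion": [
    [0.03, 0, 0.06, 0],
    [0.06, 0, 0.115, 0],
    [0.095, 0, 0.17, 0],
    [0.12, 0, 0.23, 0],
    [0.15, 0, 0.29, 0],
    [0.175, 0, 0.355, 0],
    [0.19, 0, 0.4, 0],
    [0.19, 0, 0.4, 0]
  ],
  "claw": 0,
  "squeeze": 40
}}

```text
clock: 10.03
ee_pos: [547.5, 194.8, 63.7]
eef_rot: [[-0.919, -0.395, 0.005], [-0.395, 0.919, 0.0], [-0.004, -0.002, -1.0]]
ft_force: [-1.7, -2.6, 6.5]
opening: 28.0
finger_force: 102.2
```

```bash
python3 look.py flat.png
```

```text
392
-66 54 y [-16.3  11.1] worldz [71.3 68.9 54.3]
-58 56 y [-16.5  11.7] worldz [71.8 69.6 54.4]
-50 50 y [-16.2  11. ] worldz [72.6 70.9 57.1]
-42 51 y [-16.3  12.6] worldz [73.4 71.8 57. ]
-34 50 y [-16.2  12.7] worldz [74.8 72.1 58.7]
-26 51 y [-17.   12.1] worldz [75.2 72.8 57.4]
-18 47 y [-16.6  12.6] worldz [76.7 74.1 60.5]
-10 6 y [-15.5 -11.4] worldz [77.8 75.2 60.4]
```

View pics/flat.png

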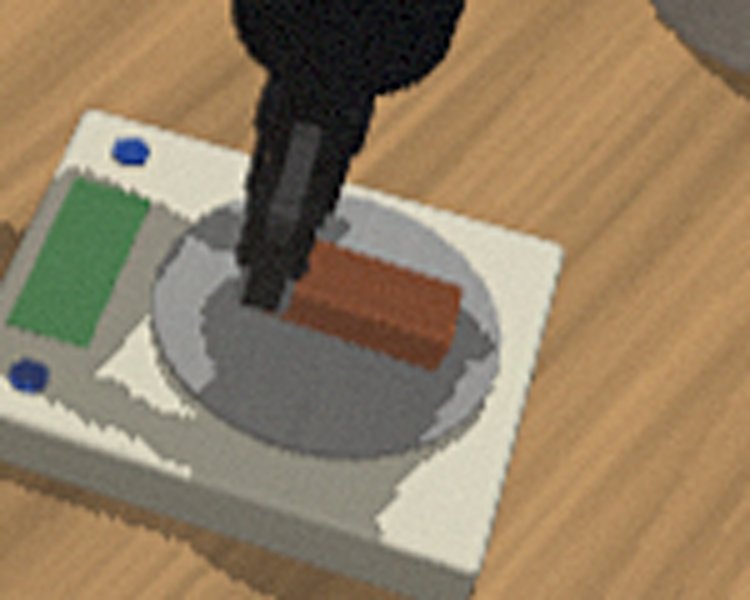

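The block is nearly flat on the pan at crop (370,300), about 6° of tilt left, and close to central.

Emit:
{"fn": "send_rows", "kwargs": {
  "motion": [
    [0.02, 0, 0.06, 0],
    [0.03, 0, 0.11, 0],
    [0.045, 0, 0.15, 0],
    [0.045, 0, 0.17, 0],
    [0.045, 0, 0.17, 0],
    [0.045, 0, 0.17, 0]
  ]
}}

```text
clock: 10.58
ee_pos: [545.3, 194.6, 56.4]
eef_rot: [[-0.918, -0.396, 0.003], [-0.396, 0.918, 0.001], [-0.003, -0.001, -1.0]]
ft_force: [-0.3, 2.0, 5.6]
opening: 28.1
finger_force: 98.3
```

```bash
python3 look.py
```

```text
398
-66 51 y [-16.7  10.6] worldz [70.1 68.4 55.3]
-58 42 y [-16.9  11.6] worldz [70.4 68.3 57. ]
-50 43 y [-16.2  11.2] worldz [70.3 68.6 55.7]
-42 55 y [-16.9  11.6] worldz [70.6 68.4 53.2]
-34 53 y [-16.7  10.9] worldz [71.  68.7 53.9]
-26 56 y [-17.   12.6] worldz [70.3 68.7 54.5]
-18 56 y [-17.3  10.1] worldz [70.6 68.5 53.7]
-10 7 y [-16.8 -12.4] worldz [69.6 63.7 54.7]
```

It's flat, with the top at 68.5. Releasing and retreating.

Emit:
{"fn": "send_rows", "kwargs": {
  "motion": [
    [0, 0, 0, 0],
    [0, 0, 0, 0],
    [0, 0, 0, 0],
    [0, 0, 0, 0],
    [0, 0, 0, 0]
  ],
  "claw": 0.65
}}

```text
clock: 11.05
ee_pos: [543.5, 194.0, 54.8]
eef_rot: [[-0.919, -0.395, -0.001], [-0.395, 0.919, -0.0], [0.001, 0.0, -1.0]]
ft_force: [-0.1, 0.5, 0.0]
opening: 55.5
finger_force: 0.0
```

Emit:
{"fn": "send_rows", "kwargs": {
  "motion": [
    [0, 0, -0.2, 0],
    [0, 0, -0.6, 0],
    [0, 0, -1.3, 0],
    [0, 0, -2, 0],
    [0, 0, -3, 0],
    [0.5, 0, -3.6, 0],
    [1, 0, -3.6, 0],
    [1, 0, -3.6, 0]
  ]
}}

```text
clock: 11.72
ee_pos: [506.2, 177.9, 201.8]
eef_rot: [[-0.918, -0.395, 0.003], [-0.395, 0.918, -0.0], [-0.002, -0.001, -1.0]]
ft_force: [-0.8, -0.8, -0.3]
opening: 55.3
finger_force: 0.0
```

Run:
```python
from m import *; from go import go
go(571.5,205,180)
p,d=snap('scene','end.png'); W=cloud('scene',d)
for k,q in(('cu',(362,160)),('al',(220,282)),('br',(204,322))):
    m,c,st=blob(p,k,q); P=W[m]; P=P[abs(P[:,2]-np.median(P[:,2]))<5]
    print(k,c.round(1),np.median(P[:,2]).round(1),[np.round(v,1) for v in cv2.minAreaRect(P[:,:2].astype(np.float32))])
```

```text
t 11.72 at [506.2 177.9 201.8] yaw 113.3 F [-0.8 -0.8 -0.3] open 55.3 ff 0.0 q6 -106.8
ROW [-1.765, -0.022, 0.549, 0.0]
cu [363.6 153.9] 69.0 [array([579.4, 201.1]), array([55.3, 19.6]), np.float64(17.0)]
al [220.3 281.6] 56.0 [array([ 556.1, -171.5]), array([71.5, 31.6]), np.float64(23.4)]
br [202.6 321. ] 56.1 [array([ 582.1, -232.3]), array([71.4, 31.9]), np.float64(23.9)]
```

View pics/end.png

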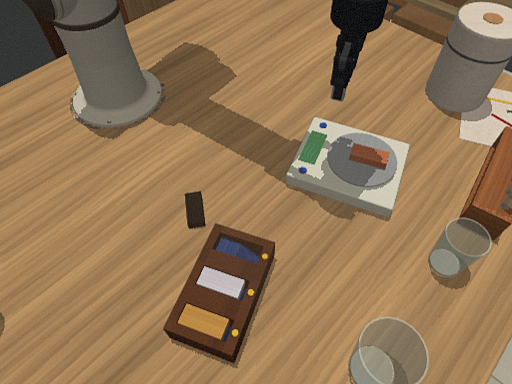

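The copper block lies flat near the pan's centre at (369,155), with the pan centre at (362,160). The gripper is clear, and the aluminium (220,282) and brass (203,321) blocks are unmoved.

```bash
python3 -c "
from rig import robot
print(robot.sign_off())"
```

```text
the job is handed in; nothing more can be done
None
```

The copper block was tipped, lifted out and set down flat near the middle of the balance pan, about 5 mm off centre by estimate, and released; the brass and aluminium blocks never moved, and the job is handed in at about 12 s (no verdict was returned).

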